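Make up a set of three end discs at the lever feeder

ROBOT

A 6-joint arm with a two-finger parallel gripper is mounted at the origin on the work surface. World frame = base frame: x ahead of the robot, y to its left, z up, the work surface at z = 0. Lengths are in m, angles in degrees, forces in N, time in s.
With the tool pointing down it reaches from about 0.35 to 0.875 m from the base axis. Payload 4.2 kg.
Tool frame: the origin (TCP) lies at the very end of the fingers, on their centre line; the grasp point (between the pads) lies 19 mm behind it; z points along the fingers, y is the line along which they close (so a half turn about z gives the same grasp; the last joint's range is limited). The gripper opens to 87 mm and grips with 3 to 60 N. Pads are 19 mm wide; open, the fingers measure 117 mm over their backs; the gripper's body (75 mm by 190 mm) begins 51 mm behind the grasp point.
Start: joints at [-48.61, 22.042, 0.453, 0, -68.411, -14.817], TCP at [0.28, -0.559, 0.223] pointing down, gripper open.
Joint ranges: [-179.83, 179.83], [-69.29, 118.12], [-61.27, 80.66], [-181.25, 117.63], [-171.15, -9.14], [-177.46, 177.46]. Speed limits (degrees/s): [159.86, 159.86, 180, 180, 180, 180].

INTERFACE

Orientations are given as a 3x3 rotation matrix whose columns are the frame's x, y, z axes.
In Python, from bench import ctrl, jaws, vision, sign_off gives the robot as it stands. Calls block until the motion is done:
- ctrl.move_to(position, orientation): joint-space move of the TCP to a pose.
- ctrl.servo_line(position, attitude=None, feed=0.15, until_force=None): straight line of the TCP; attitude=None keeps the orientation; feed is the mean speed in m/s. With until_force (N) it stops when the force on the tool has changed by that much, and returns True; else False.
- ctrl.move_j(angles): joint-space move.
- jaws.set_gripper(opening, newtons=None): opening from 0.0 (shut) to 1.0 (fully open); newtons is the grip in N (None keeps the last); returns when the fingers have stopped.
- ctrl.pause(seconds).
- ctrl.inverse_kinematics(position, orientation): joint angles nearest the present ones, or None.
- ctrl.get_state(): the state.
- vision.capture(name): name is "side" or "top" or "wrist"; returns the picture (400x640x3 uint8, red, green, blue); there is no depth.
- vision.camera_info(name): a dict with "K" (3x3 intrinsics, pixels), "R" (3x3) and "t" (3): a world point X has camera coordinates R X + t; the wrist camera has in their place "tool_from_camera" (4x4, takes a point from camera to tool coordinates, whose origin is the TCP and whose axes are the flange's). Camera axes: x right, y down, z forward; pixel columns grow to the right and rows downward; lengths in m; the calibration is good to about 2 mm. A picture is of the moment at which its call begins: read the wrist's pose just before it. camera_info takes no time and is no camera call.
A pose or a line that the arm cannot do raises ctrl.PlanningError and nothing moves.
- sign_off(): hands the job in; it is judged then, once.
The state is a dict: "time": time; "joint_positions": joint angles; "qd": joint speeds; "tau": joint torques, N m; "tcp_pos": TCP position; "eef_rot": TCP orientation; "contact_force": force on the tool from outside, world axes, zero at the start; "moment": the same for the moment, N m; "grip_width": opening from 0.0 (shut) to 1.0 (fully open); "finger_force": force on a finger pad.
Only numpy, scipy, OpenCV 4.12 (cv2) and the standard library are available. Lean on these libraries where they do the work, as an engineer would, in place of code of your own. Each camera call takes 0.05 s, during which the arm holds its last target. There are 200 camera calls.

TASK

The catch tray beside the lever feeder holds two white discs. Swing the feeder's sprung lever all the way to its stop, once, and let it return, so that a third disc drops onto the tray; then pick the tray up by its handle and tip all three discs off its open mouth into the grey bin. Stand the tray back flat where it was beside the feeder, leave the other discs in the feeder, and do not disturb the tape, calculator and tube lying about.

Things in the scene. Friction and masses are not known exactly. Their poses are not given: they have to be found in the camera images.
- feeder: hand-lever disc feeder, fixed. Origin on the bench under the axis of its upright clear magazine tube (55 mm outside, from 46 to 108 mm up). Grey block 100 mm wide in x, from y = -26 to +180 mm; its top, 30 mm up, is the deck under the disc stack. A full lever stroke pushes the lowest disc off the deck's edge at y = -26 mm onto the tray.
- lever_pivot (a point): axis of the lever, along the feeder's x, at feeder y = 125, z = 125 mm, between two grey cheeks up to 142 mm high
- lever (a joint): lever angle, rad: 0 at rest (spring-held, the lever leans 0.31 rad from upright towards the magazine, that is to the feeder's -y), 0.62 at the stop (leans 0.31 rad the other way, to +y). Top swings towards the feeder's +y; the spring needs 6 N at the grip at first, 10 N at the stop, and drives it back when let go.
- lever_grip (a point): middle of the lever's black round grip (22 mm thick, 65 mm long with its round ends), 120 mm from the pivot along the lever; the lever's end is 31 mm beyond it. At rest about 239 mm above the bench.
- tray_spot (a point): point on the bench beside the feeder (feeder x = 10, y = -87.5 mm) where the tray's origin belongs; axes as the feeder's.
- tray: loose dark steel catch tray, 150 (x) by 110 (y) mm, floor 3 mm thick, walls 20 mm high on both y sides and at +x; open at -x (the mouth). Origin: centre of its underside. 250 g. It stands beside the feeder's outlet with its axes nearly the feeder's, its +y wall 1 to 7 mm clear of the feeder block.
- tray_handle (a point): place to pinch the tray's bare aluminium upright handle tab, on its centre line, 52 mm above the tray's underside at tray x = 70 mm. The tab is 10 mm thick in x (x = 65 to 75), 50 mm wide in y and its top is 70 mm up.
- tray_mouth (a point): middle of the floor's edge at the open mouth, tray x = -75 mm, 3 mm above the underside.
- bin: loose grey open bin, 180 (x) by 200 (y) by 70 mm high, walls and floor 4 mm; origin at the centre of its underside. 600 g.
- disc_a: white acrylic end disc, 44 mm across, 12 mm thick, 22 g; all five are alike; origin at the centre of its underside, z along its axis. Lowest in the feeder's magazine at the start, 30 mm above the bench: the one to be fed.
- disc_b: white acrylic end disc, 44 mm across, 12 mm thick, 22 g; all five are alike; origin at the centre of its underside, z along its axis. Second in the magazine; stays in it.
- disc_c: white acrylic end disc, 44 mm across, 12 mm thick, 22 g; all five are alike; origin at the centre of its underside, z along its axis. Third in the magazine; stays in it.
- disc_d: white acrylic end disc, 44 mm across, 12 mm thick, 22 g; all five are alike; origin at the centre of its underside, z along its axis. Lies on the tray at the start, nearer the mouth.
- disc_e: white acrylic end disc, 44 mm across, 12 mm thick, 22 g; all five are alike; origin at the centre of its underside, z along its axis. Lies on the tray at the start, nearer the handle.
- tape_roll: bystander: brown roll of packing tape lying flat, 110 mm across, 50 mm high; origin at the centre of its underside
- dispenser: bystander: pink tape dispenser, 75 by 150 mm, 118 mm high; origin at the centre of its underside
- calculator: bystander: pale desk calculator, 160 by 105 by 25 mm; origin at the centre of its underside
- clear_tube: bystander: short length of clear acrylic tube standing on end, 80 mm across, 60 mm high; origin at the centre of its lower end
Mind the look-alikes: they are no part of the job. What is shaped like the disc_c but yellow is not meant. Leave any purple look-alike of the tray alone.

How it is judged (in metres and radians):
On the way, in this order (a step that is already met when the one before it is completed fails the run):
1. the lever is swung to its stop (beyond 0.57 rad) (value of joint lever above 0.57 rad), for 0.1 s.
2. the lever is back at rest (under 0.04 rad) and the third disc is on the tray (value of joint lever below 0.04 rad and x of disc_a in the frame of tray between -0.08 and 0.075 m and y of disc_a in the frame of tray between -0.055 and 0.06 m and z of each of disc_a, disc_d, disc_e in the frame of tray below 0.05 m and x of disc_d in the frame of tray between -0.08 and 0.075 m and y of disc_d in the frame of tray between -0.055 and 0.06 m and x of disc_e in the frame of tray between -0.08 and 0.075 m and y of disc_e in the frame of tray between -0.055 and 0.06 m), for 0.2 s.
3. the tray is tipped more than 0.26 rad with its mouth over the bin (within 130 mm of its centre line) (angle between tray's own z axis and vertical above 0.26 rad and horizontal distance between tray_mouth and bin below 0.13 m), for 0.1 s.
At the end, for the whole second after the job is handed in: Discs a, d and e at rest in the upright bin; lever at rest (under 0.04 rad); tray flat on the bench (tilt under 0.06 rad), still, within 40 mm of its spot and 0.3 rad of the feeder's axes; discs b and c still in the magazine (within 10 mm of its axis) (x of disc_a in the frame of bin between -0.085 and 0.085 m and y of disc_a in the frame of bin between -0.095 and 0.095 m and z of each of disc_a, disc_d, disc_e in the frame of bin below 0.06 m and linear speed of each of disc_a, disc_d, disc_e, tray below 0.03 m/s and x of disc_d in the frame of bin between -0.085 and 0.085 m and y of disc_d in the frame of bin between -0.095 and 0.095 m and x of disc_e in the frame of bin between -0.085 and 0.085 m and y of disc_e in the frame of bin between -0.095 and 0.095 m and angle between bin's own z axis and vertical below 0.1 rad and height (world z) of each of bin, tray below 0.01 m and value of joint lever below 0.04 rad and angle between tray's own z axis and vertical below 0.06 rad and horizontal distance between tray and tray_spot below 0.04 m and angle between the x axis of tray and the x axis of feeder, either way round below 0.3 rad and horizontal distance between each of disc_b, disc_c and feeder below 0.01 m and height (world z) of each of disc_b, disc_c above 0.025 m); the robot touches nothing.
It fails at once if a second disc leaves the magazine (y of any of disc_b, disc_c in the frame of feeder below -0.02 m).
It fails at once if a bystander (tape roll, dispenser, calculator, clear tube) is moved more than 30 mm (distance of any of tape_roll, dispenser, calculator, clear_tube from where it was at the start of the episode above 0.03 m).
It also fails if it takes over 72 s, if anything falls off the work surface, if the arm or the gripper's body presses on something with over 40 N, if the wrist force passes 120 N, or if a joint passes its speed limit or range.

## Working session

There is one attempt and no reset: what is moved stays moved. The work goes in short steps, each a Python script; the robot and the scene stay as the last script left them, time stands still between calls to the robot, and variables do not carry over. Pictures are saved under pics/ and viewed, at most 15 in all, crops included, and the job is handed in when it is done.

```bash
mkdir -p pics
cat > h.py <<'E'
import numpy as np, cv2
from bench import ctrl, jaws, vision, sign_off
def save(n,im): cv2.imwrite('pics/'+n+'.png',im[:,:,::-1])
def ray(cam,uv,z):
    c=vision.camera_info(cam);K,R,t=[np.array(c[k]) for k in 'KRt']
    o=-R.T@t; d=R.T@np.linalg.inv(K)@np.array([uv[0],uv[1],1.]); return o+d*(z-o[2])/d[2]
def proj(cam,X):
    c=vision.camera_info(cam);K,R,t=[np.array(c[k]) for k in 'KRt']
    p=K@(R@np.array(X)+t); return p[:2]/p[2]
E
python3 - <<'E'
from h import *
for n in ['top','side']:
    save(n+'0',vision.capture(n)); c=vision.camera_info(n); R=np.array(c['R']);print(n,-R.T@np.array(c['t']),R[2],np.array(c['K'])[0,0])
print(vision.camera_info('wrist'),ctrl.get_state()['time'],ctrl.get_state()['eef_rot'])
E
```

```text
top [ 0.37287287 -0.09859278  1.26608803] [ 0.18612547  0.01722325 -0.98237502] 460.742205089365
side [0.20379698 0.56993159 1.0238081 ] [ 0.32209759 -0.57713055 -0.75044885] 438.5978744566459
{'K': array([[293.36527089,   0.        , 320.46264969],
       [  0.        , 293.36527089, 204.32861968],
       [  0.        ,   0.        ,   1.        ]]), 'tool_from_camera': array([[ 1.44341551e-03, -9.52294255e-01, -3.05177930e-01,
         8.55444790e-02],
       [ 9.99998853e-01,  1.23448045e-03,  8.77603492e-04,
         6.34043560e-04],
       [-4.59000575e-04, -3.05178847e-01,  9.52294944e-01,
        -1.62076392e-01],
       [ 0.00000000e+00,  0.00000000e+00,  0.00000000e+00,
         1.00000000e+00]])} 0.1 [[-8.94430492e-01 -4.47205988e-01 -9.48299393e-04]
 [-4.47206985e-01  8.94428871e-01  1.70515095e-03]
 [ 8.56326379e-05  1.94922512e-03 -9.99998097e-01]]
```

View pics/top0.png

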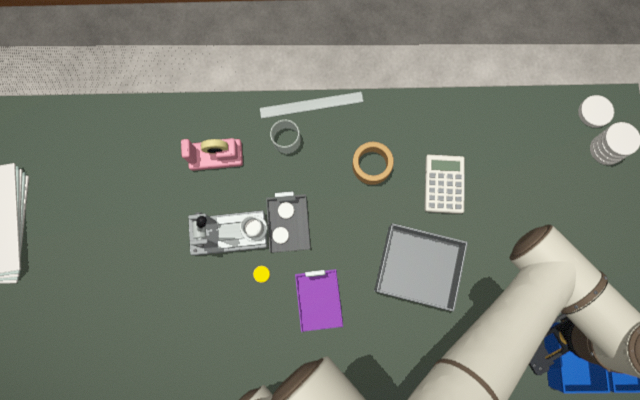

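View pics/side0.png

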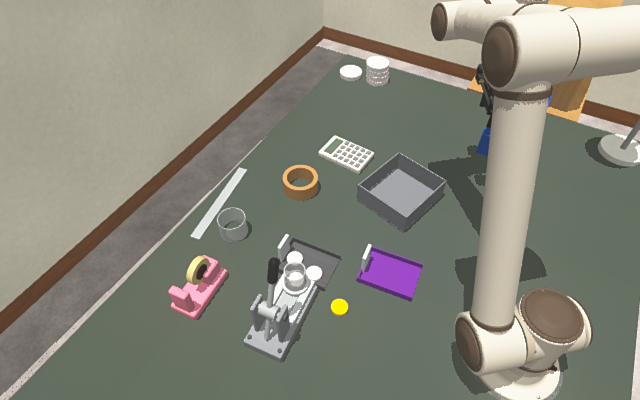

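Top view: feeder block (190-267, 211-255), magazine (254,228), and the tray with discs (286,210) and (280,235) and its handle at (285,195). The bin is at (421,268), and the purple decoy at (320,300). Next I zoom in for edges.

Run:
```python
from h import *
im=cv2.imread('pics/top0.png')
cv2.imwrite('pics/zt.png',cv2.resize(im[185:262,180:320],None,fx=5.7,fy=5.7,interpolation=cv2.INTER_CUBIC))
im=cv2.imread('pics/side0.png')
cv2.imwrite('pics/zs.png',cv2.resize(im[225:365,230:370],None,fx=4.2,fy=4.2,interpolation=cv2.INTER_CUBIC))
P=[ray('top',p,.07) for p in [(393,226),(466,241),(453,310),(376,293)]]
print(np.round(P,3),np.mean(P,0))
print(np.linalg.norm(P[0]-P[1]),np.linalg.norm(P[1]-P[2]))
```

```text
[[ 0.533 -0.263  0.07 ]
 [ 0.491 -0.45   0.07 ]
 [ 0.318 -0.405  0.07 ]
 [ 0.362 -0.213  0.07 ]] [ 0.42602183 -0.33274123  0.07      ]
0.19118184898682125 0.1789922931969667
```

View pics/zt.png

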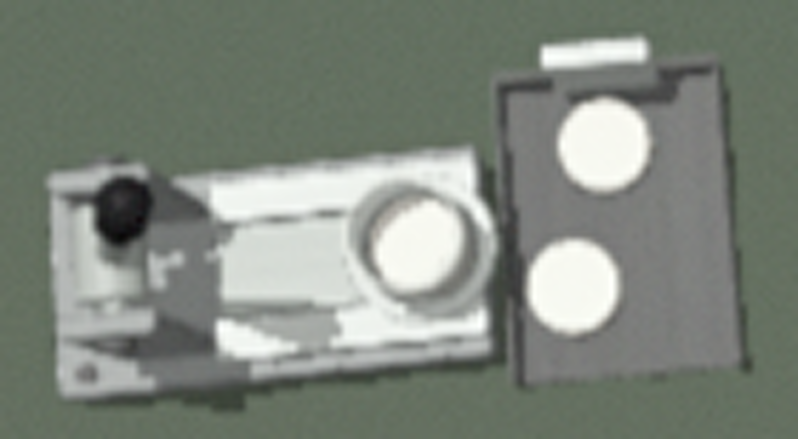

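View pics/zs.png

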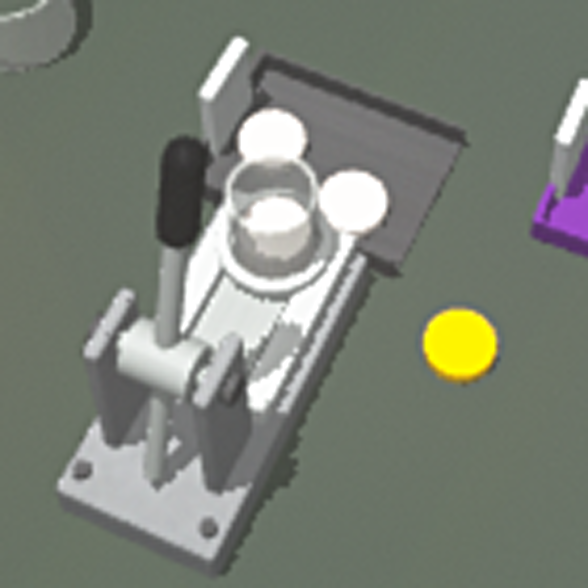

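Zoom: block corners (475,148), (493,355), (62,392) and (50,175); tray rim corners (497,75), (718,62), (747,368) and (520,385); handle top (595,52); lever grip (122,208). In the side zoom the grip runs (185,140) to (178,245).

```bash
cat >> h.py <<'E'
from scipy.optimize import least_squares
def fit(model,pix,scale=5.7,off=(180,185),cam='top'):
    pix=(np.array(pix)+.5)/scale-.5+np.array(off)
    W=np.array([ray(cam,p,m[2]) for p,m in zip(pix,model)])[:,:2]; M=np.array(model)[:,:2]
    def f(v):
        c,s=np.cos(v[2]),np.sin(v[2]); return (M@np.array([[c,s],[-s,c]])+v[:2]-W).ravel()
    r=least_squares(f,[W[0,0],W[0,1],.05]); return r.x,np.round(r.fun.reshape(-1,2)*1e3,1)
def T(v,p):
    c,s=np.cos(v[2]),np.sin(v[2]);return np.array([v[0]+c*p[0]-s*p[1],v[1]+s*p[0]+c*p[1],p[2]])
E
python3 - <<'E'
from h import *
F,r=fit([(.05,-.026,.03),(-.05,-.026,.03),(-.05,.18,.03),(.05,.18,.03)],[(475,148),(493,355),(62,392),(50,175)]);print('feeder',F,r)
Tr,r=fit([(.075,.055,.02),(.075,-.055,.02),(-.075,-.055,.02),(-.075,.055,.02),(.07,0,.07)],[(497,75),(718,62),(747,368),(520,385),(595,52)]);print('tray',Tr,r)
g=T(F,(0,.125-.120*np.sin(.31),.125+.12*np.cos(.31)));e=T(F,(0,.125-.151*np.sin(.31),.125+.151*np.cos(.31)))
print('grip',g,'end px',(proj('top',e)+.5-[180,185])*5.7,'side',(proj('side',e)-[230,225])*4.2,(proj('side',g)-[230,225])*4.2)
print('tray spot',T(F,(.01,-.0875,0)))
print('mag side base', (proj('side',T(F,(0,0,.108)))-[230,225])*4.2,'handle side',(proj('side',T(Tr,(.07,0,.07)))-[230,225])*4.2)
for n,p in [('tape',(373,163)),('calc',(445,184)),('tube',(285,136)),('disp',(213,152))]: print(n,ray('top',p,.03))
E
```

```text
feeder [0.53497785 0.1038404  0.06851877] [[ 1.1 -2.3]
 [ 0.5  0.6]
 [ 1.2  2.5]
 [-2.8 -0.8]]
tray [0.55137596 0.01518411 0.07773952] [[-1.1  1. ]
 [ 2.6 -1.4]
 [ 1.3  0.1]
 [-0.6  2. ]
 [-2.1 -1.6]]
grip [0.52892601 0.19202595 0.23928003] end px [128.25450894 191.41643427] side [173.25554238 134.77048366] [168.37925632 182.44838529]
tray spot [0.55094508 0.01723037 0.        ]
mag side base [262.38373551 185.68040338] handle side [217.98708944  61.55249285]
tape [ 0.71475125 -0.22029497  0.03      ]
calc [ 0.65210848 -0.41501295  0.03      ]
tube [0.79729058 0.02409913 0.03      ]
disp [0.75395984 0.22597645 0.03      ]
```

```bash
cat >> h.py <<'E'
F=np.array([.535,.104,.0685])
def Rz(a): c,s=np.cos(a),np.sin(a); return np.array([[c,-s,0],[s,c,0],[0,0,1.]])
def Ry(a): c,s=np.cos(a),np.sin(a); return np.array([[c,0,s],[0,1,0],[-s,0,c]])
D=np.array([[0,1,0],[1,0,0],[0,0,-1.]])   # tool y along frame x, tool x along frame y, z down
E
python3 - <<'E'
from h import *
R=Rz(F[2])@D
jaws.set_gripper(0.0,40)
p=T(F,(0,.035,.36)); ctrl.move_to(p,R)
ctrl.servo_line(T(F,(0,.035,.228)),feed=.2)
hit=ctrl.servo_line(T(F,(0,.10,.228)),feed=.06,until_force=3)
s=ctrl.get_state();q=s['tcp_pos'];print(hit,s['time'],Rz(F[2]).T@(q-[F[0],F[1],0]),s['contact_force'])
save('side1',vision.capture('side'))
E
```

```text
True 5.6917 [-0.00070418  0.06137802  0.22774873] [ 1.88252146 -6.3734423   0.08616353]
```

Run:
```python
from h import *
L=lambda:(Rz(F[2]).T@(ctrl.get_state()['tcp_pos']-[F[0],F[1],0]),Rz(F[2]).T@ctrl.get_state()['contact_force'],ctrl.get_state()['time'])
print(ctrl.servo_line(T(F,(0,.125,.228)),feed=.08,until_force=25),L())
print(ctrl.servo_line(T(F,(0,.150,.228)),feed=.03,until_force=15),L())
ctrl.pause(.3);print(L())
save('side2',vision.capture('side'))
im=cv2.imread('pics/side2.png');cv2.imwrite('pics/zs2.png',cv2.resize(im[180:380,200:400],None,fx=2.8,fy=2.8,interpolation=cv2.INTER_CUBIC))
```

```text
False (array([-0.00205408,  0.1215235 ,  0.22919596]), array([-5.62083647, -9.27850088,  8.48183497]), 6.6917)
True (array([-0.00314413,  0.13535428,  0.22778442]), array([  0.99803536, -10.37610187,   5.125196  ]), 7.3583)
(array([-0.00313434,  0.13410434,  0.22801141]), array([ 0.77328344, -8.63219769,  5.31881626]), 7.6583)
```

View pics/zs2.png

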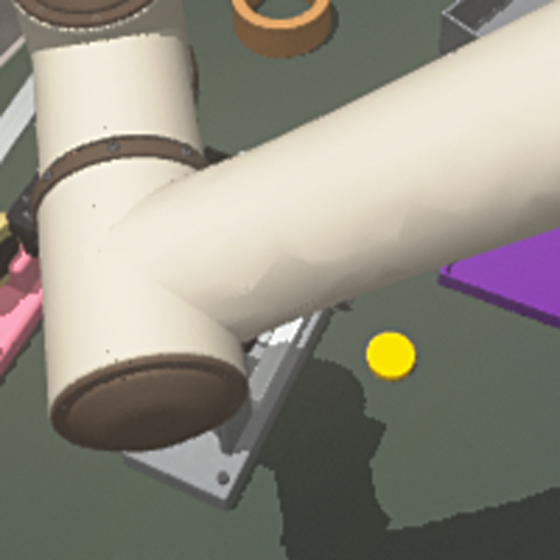

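The arm hides the lever from the side camera. Geometry puts it near 0.59 rad, so I press on until the stop shows in the force.

Run:
```python
from h import *
L=lambda:[np.round(Rz(F[2]).T@v,4) for v in (ctrl.get_state()['tcp_pos']-[F[0],F[1],0],ctrl.get_state()['contact_force'])]
for y in (.138,.141,.144,.147,.150):
    h=ctrl.servo_line(T(F,(0,y,.228)),feed=.02,until_force=25); ctrl.pause(.15); print(y,h,L())
    if h or -L()[1][1]>22: break
ctrl.pause(.2)
# controlled return, following the lever
ctrl.servo_line(T(F,(0,.035,.228)),feed=.08); ctrl.pause(.3)
print(L(),ctrl.get_state()['time'])
ctrl.servo_line(T(F,(0,.035,.40)),feed=.25)
ctrl.move_to([.40,-.25,.42],Rz(F[2])@D)
for n in ('top','side'): save(n+'3',vision.capture(n))
im=cv2.imread('pics/top3.png');a=cv2.resize(im[185:262,180:320],None,fx=4,fy=4,interpolation=cv2.INTER_CUBIC)
im=cv2.imread('pics/side3.png');b=cv2.resize(im[225:345,230:370],None,fx=2,fy=2,interpolation=cv2.INTER_CUBIC)
o=np.zeros((550,560,3),np.uint8);o[:308]=a;o[308:548,:280]=b;cv2.imwrite('pics/c3.png',o)
```

```text
0.138 False [array([-0.0028,  0.1338,  0.2281]), array([-5.3361, -8.4821,  5.7763])]
0.141 False [array([-0.0029,  0.1367,  0.2275]), array([ -4.5946, -10.4665,   4.3505])]
0.144 False [array([-0.003 ,  0.1376,  0.2274]), array([ -2.6649, -14.6614,   3.7538])]
0.147 False [array([-0.0031,  0.1379,  0.2275]), array([ -1.77  , -22.4825,   3.9684])]
[array([0.    , 0.0352, 0.228 ]), array([ 0.3845, -0.7769,  0.1459])] 11.5917
```

View pics/c3.png

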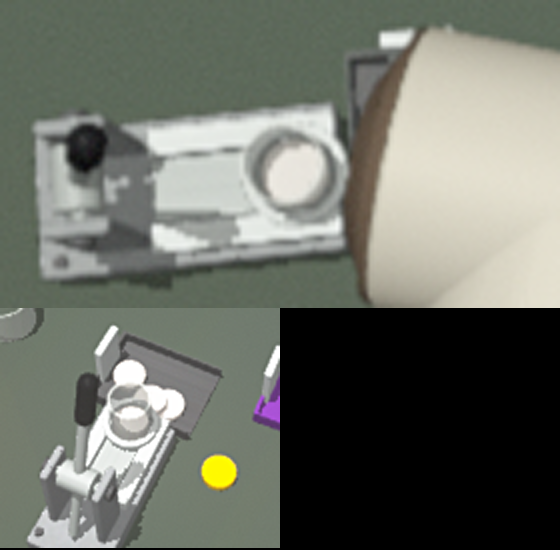

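The lever hit its hard stop at y=0.138 and came back. The side view shows a third disc on the tray, near (155,400). Now a wrist look at the tray and handle from above.

Run:
```python
from h import *
Tr=np.array([.5514,.0152,.0777])
R=Rz(Tr[2])@D
jaws.set_gripper(0.5,60)
ctrl.move_to(T(Tr,(.04,0,.26)),R); ctrl.pause(.2)
s=ctrl.get_state(); im=vision.capture('wrist'); save('w4',im)
np.savez('w4.npz',p=s['tcp_pos'],R=s['eef_rot']); print(s['time'],s['tcp_pos'])
save('top4',vision.capture('top'))
```

```text
22.9833 [0.59129368 0.01825043 0.26003467]
```

View pics/w4.png

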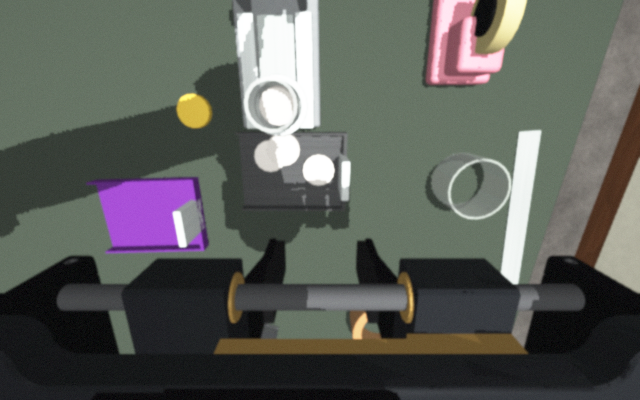

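Wrist view: tray rim corners (240,133), (347,133), (349,208) and (243,208), handle top about (347,180). The fed disc (285,150) rests partly on disc d (268,155), which is fine. I compare this with the earlier tray estimate and check the plan's IK.

```bash
cat >> h.py <<'E'
def wray(uv,z,p,R):
    c=vision.camera_info('wrist');M=np.array(c['tool_from_camera'])
    o=R@M[:3,3]+p; d=R@M[:3,:3]@np.linalg.inv(c['K'])@np.array([uv[0],uv[1],1.]); return o+d*(z-o[2])/d[2]
def tray_pose(T0,tilt,yaw,grip_pos):   # TCP pose for grip point at grip_pos, tray pitched mouth-down by tilt
    R=Rz(yaw)@Ry(-tilt)@D; return np.array(grip_pos)+R[:,2]*.019,R
E
python3 - <<'E'
from h import *
z=np.load('w4.npz');p,R=z['p'],z['R']
Tr=np.array([.5514,.0152,.0777])
im=cv2.imread('pics/w4.png');g=im[150:215,325:365].min(2)
n,l,st,ce=cv2.connectedComponentsWithStats((g>170).astype(np.uint8));print([(s[:4]+[325,150,0,0],c+[325,150]) for s,c in zip(st[1:],ce[1:]) if s[4]>15])
def loc(w): return np.round(Rz(Tr[2]).T@(w-[Tr[0],Tr[1],0])*1e3,1)
for uv,h in [((347,161),.07),((347,200),.07),((347,133),.02),((349,208),.02),((243,208),.02)]: print(uv,loc(wray(uv,h,p,R)))
b=np.array([.426,-.333,0])
for yaw in (-10,-20,-38):
  y=np.radians(yaw); d=Rz(y)[:,0]
  for tilt in (-6,55,62):
    t=np.radians(tilt); m=b+d*.025+[0,0,.095 if tilt>0 else .18]
    gp=m+Rz(y)@Ry(-t)@np.array([.145,0,.049]); q,RR=tray_pose(0,t,y,gp)
    J=ctrl.inverse_kinematics(q,RR); print(yaw,tilt,np.round(q,3),None if J is None else np.round(J))
print(np.round(ctrl.get_state()['joint_positions']))
E
```

```text
[(array([325, 155,  10,  28]), array([328.5410628 , 169.32850242])), (array([341, 161,  10,  39]), array([345.071875, 177.984375]))]
(347, 161) [70.7 26.7 70. ]
(347, 200) [ 72.1 -22.4  70. ]
(347, 133) [74.2 56.  20. ]
(349, 208) [ 80.1 -49.6  20. ]
(243, 208) [-73.  -49.8  20. ]
-10 -6 [ 0.596 -0.363  0.195] [ -18.   33.   14.    1.  -77. -172.]
-10 55 [ 0.508 -0.348  0.231] [ -39.    8.  -18.  -63.  -26. -102.]
-10 62 [ 0.492 -0.345  0.237] [-49.   8. -21. -81. -34. -80.]
-20 -6 [ 0.588 -0.392  0.195] None
-20 55 [ 0.505 -0.362  0.231] [ -32.    7.  -22.  -54.  -12. -120.]
-20 62 [ 0.489 -0.356  0.237] [-46.   6. -23. -85. -23. -82.]
-38 -6 [ 0.562 -0.439  0.195] [-26.  35.  19.  -1. -79. 168.]
-38 55 [ 0.492 -0.384  0.231] None
-38 62 [ 0.478 -0.374  0.237] None
[ 17.  17.  -1.   0. -72. 167.]
```

Run:
```python
from h import *
b=np.array([.426,-.333,0]); Dm=D@np.diag([-1,-1,1.])
Tr=np.array([.5520,.0165,.0777])
for nm,DD in (('n',D),('f',Dm)):
  J=ctrl.inverse_kinematics(T(Tr,(.07,0,.033)),Rz(Tr[2])@DD);print(nm,'grasp',None if J is None else np.round(J))
  for yaw in range(-120,121,20):
    y=np.radians(yaw); d=Rz(y)[:,0]; out=[]
    for tilt in (-5,25,55,62):
      t=np.radians(tilt); m=b+d*.025+[0,0,.095 if tilt>0 else .16]
      A=Rz(y)@Ry(-t); gp=m+A@np.array([.145,0,.049]); RR=A@DD
      J=ctrl.inverse_kinematics(gp+RR[:,2]*.019,RR); out.append(None if J is None else list(np.round(J).astype(int)))
    print(nm,yaw,out)
```

```text
n grasp [ 17.  32. -13.   0. -45. 168.]
n -120 [[np.int64(-42), np.int64(22), np.int64(-5), np.int64(-5), np.int64(-64), np.int64(104)], [np.int64(-25), np.int64(17), np.int64(-28), np.int64(32), np.int64(-52), np.int64(63)], [np.int64(-11), np.int64(20), np.int64(-37), np.int64(55), np.int64(-70), np.int64(33)], [np.int64(-7), np.int64(23), np.int64(-38), np.int64(57), np.int64(-76), np.int64(28)]]
n -100 [[np.int64(-39), np.int64(27), np.int64(3), np.int64(-5), np.int64(-69), np.int64(121)], [np.int64(-26), np.int64(18), np.int64(-28), np.int64(37), np.int64(-43), np.int64(79)], [np.int64(-16), np.int64(15), np.int64(-47), np.int64(76), np.int64(-57), np.int64(34)], [np.int64(-13), np.int64(17), np.int64(-49), np.int64(80), np.int64(-64), np.int64(27)]]
n -80 [[np.int64(-36), np.int64(31), np.int64(10), np.int64(-4), np.int64(-73), np.int64(137)], [np.int64(-26), np.int64(18), np.int64(-28), np.int64(37), np.int64(-35), np.int64(96)], [np.int64(-30), np.int64(11), np.int64(-53), np.int64(108), np.int64(-42), np.int64(31)], [np.int64(-28), np.int64(11), np.int64(-56), np.int64(115),
[... 6927 characters left out ...]
), np.int64(-34), np.int64(6), np.int64(-52), np.int64(93)], [np.int64(-21), np.int64(16), np.int64(-10), np.int64(-22), np.int64(-78), np.int64(128)], [np.int64(-37), np.int64(32), np.int64(12), np.int64(-37), np.int64(-112), np.int64(136)], [np.int64(-39), np.int64(36), np.int64(17), np.int64(-41), np.int64(-119), np.int64(135)]]
f 120 [[np.int64(0), np.int64(-2), np.int64(-39), np.int64(6), np.int64(-50), np.int64(117)], [np.int64(-20), np.int64(16), np.int64(-13), np.int64(-16), np.int64(-81), np.int64(146)], [np.int64(-31), np.int64(34), np.int64(13), np.int64(-26), np.int64(-117), np.int64(150)], [np.int64(-33), np.int64(39), np.int64(18), np.int64(-29), np.int64(-125), np.int64(149)]]
```

Lining the tray up at about 45° of yaw with the flipped grasp gives comfortable joints for the tip. Grasping and lifting now.

```bash
cat >> h.py <<'E'
Tr=np.array([.5522,.0177,.0777]); Dm=D@np.diag([-1,-1,1.]); B=np.array([.426,-.333,0])
E
python3 - <<'E'
from h import *
R=Rz(Tr[2])@Dm; t=lambda:round(ctrl.get_state()['time'],2)
ctrl.move_to(T(Tr,(.07,0,.12)),R); print(t())
print(ctrl.servo_line(T(Tr,(.07,0,.033)),feed=.12,until_force=8),t())
jaws.set_gripper(0.0,60); s=ctrl.get_state(); print(t(),s['grip_width']*87,s['finger_force'],s['tcp_pos'])
ctrl.servo_line(T(Tr,(.07,0,.053)),feed=.06)
ctrl.pause(.1);s=ctrl.get_state();print(t(),s['grip_width']*87,s['contact_force'])
save('w5',vision.capture('wrist'));save('side5',vision.capture('side'))
a=cv2.imread('pics/w5.png');b=cv2.imread('pics/side5.png')
cv2.imwrite('pics/c5.png',np.vstack([cv2.resize(a[0:260],(600,244)),cv2.resize(b[200:345,230:450],(500,330))[:, :].copy() if 0 else cv2.copyMakeBorder(cv2.resize(b[200:345,230:450],(500,330)),0,0,0,100,0)]))
E
```

```text
25.73
False 26.6
27.27 9.713938215193245 59.978374234488 [0.62187358 0.02313116 0.03312538]
27.86 9.434321512626582 [-0.5879535  -1.64486717 -7.52435159]
```

View pics/c5.png

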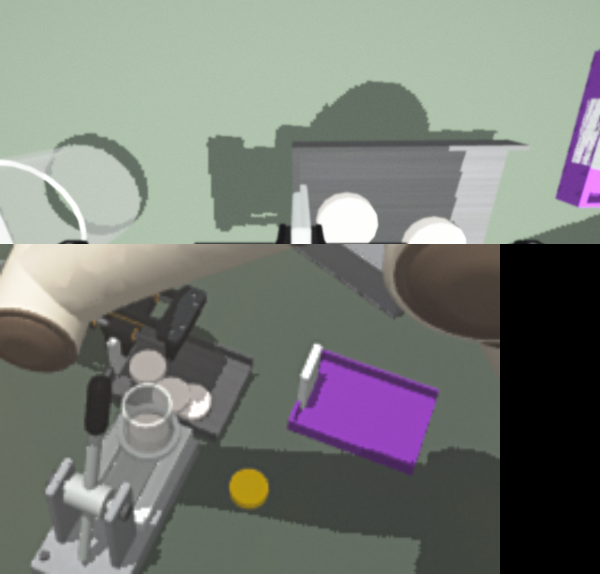

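Tray gripped and lifted, with all three discs on it (side crop at (148,362), (172,392) and (197,400)). I carry it with the mouth slightly up and tip it.

Run:
```python
from h import *
t=lambda:(round(ctrl.get_state()['time'],2),np.round(ctrl.get_state()['contact_force'],1),round(ctrl.get_state()['grip_width']*87,1))
R=lambda yaw,tilt:Rz(yaw)@Ry(-np.radians(tilt))@Dm
ctrl.servo_line(T(Tr,(.07,0,.10)),feed=.08); ctrl.pause(.1); print(t())
ctrl.servo_line(T(Tr,(.07,0,.17)),attitude=R(Tr[2],-5),feed=.1); print(t())
yaw=np.radians(45); d=Rz(yaw)[:,0]
def P(tilt,mz):
    A=Rz(yaw)@Ry(-np.radians(tilt)); q=B+d*.025+[0,0,mz]+A@np.array([.145,0,.049]); RR=A@Dm; return q+RR[:,2]*.019,RR
q,RR=P(-5,.16); ctrl.servo_line(q,attitude=RR,feed=.12); print(t())
for tilt,mz in ((20,.12),(40,.105),(58,.10)):
    q,RR=P(tilt,mz); ctrl.servo_line(q,attitude=RR,feed=.1); print(tilt,t())
ctrl.pause(.4); print(t())
for n in ('top','side'): save(n+'6',vision.capture(n))
a=cv2.imread('pics/top6.png');b=cv2.imread('pics/side6.png')
cv2.imwrite('pics/c6.png',np.vstack([cv2.resize(a[190:340,340:520],(480,400))[:300],cv2.resize(b[120:260,310:500],(480,300))]))
```

```text
(28.8, array([ 0.7, -3.5, -1.3]), 9.9)
(29.65, array([ 0. ,  0.8, -3.2]), 9.6)
(31.85, array([-0.1, -0.2, -1. ]), 9.2)
20 (32.43, array([-0.3,  0.6, -2.8]), 9.3)
40 (33.0, array([-0. ,  0.5, -2.8]), 9.8)
58 (33.59, array([ 0. , -0.7, -2. ]), 9.1)
(33.99, array([-0.6,  0. , -2.9]), 9.7)
```

View pics/c6.png

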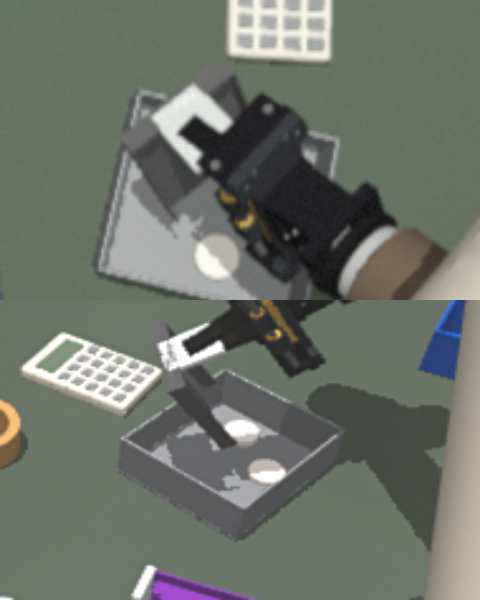

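Two discs are visible in the bin and the tray hides the rest. I level the tray away from the bin and count.

Run:
```python
from h import *
t=lambda:round(ctrl.get_state()['time'],2)
ctrl.pause(.3)
s=ctrl.get_state(); ctrl.servo_line(s['tcp_pos']+[0.0,0,.06],feed=.15)
R=Rz(Tr[2])@Dm
ctrl.servo_line(T(Tr,(.07,-.02,.16)),attitude=R,feed=.2); print(t())
for n in ('top','side'): save(n+'7',vision.capture(n))
a=cv2.imread('pics/top7.png');b=cv2.imread('pics/side7.png')
def cnt(x): 
    n,l,st,c=cv2.connectedComponentsWithStats((x.min(2)>185).astype(np.uint8));return [(s[4],*np.round(q)) for s,q in zip(st[1:],c[1:]) if s[4]>30]
print(cnt(a[230:306,380:462]),cnt(b[150:230,355:447]))
cv2.imwrite('pics/c7.png',np.vstack([cv2.resize(a[180:320,230:480],(536,300)),cv2.resize(b[140:280,220:470],(536,300))]))
```

```text
37.23
[(np.int32(220), np.float64(61.0), np.float64(34.0)), (np.int32(232), np.float64(41.0), np.float64(56.0))] [(np.int32(115), np.float64(50.0), np.float64(31.0)), (np.int32(131), np.float64(60.0), np.float64(49.0))]
```

View pics/c7.png

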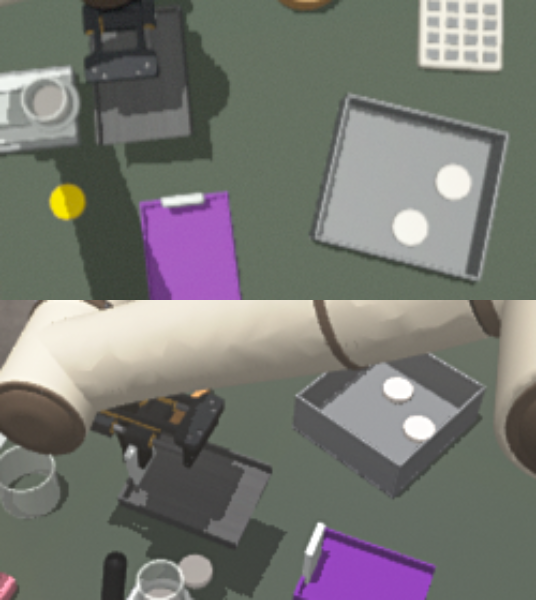

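Only two discs are in the bin. The third shows at side pixel ~(311,266), close to the magazine, so I locate it.

Run:
```python
from h import *
b=cv2.imread('pics/side7.png')[250:285,295:330]
m=((b.max(2).astype(int)-b.min(2)<28)&(b.min(2)>120)).astype(np.uint8)
n,l,st,c=cv2.connectedComponentsWithStats(m)
for s,q in zip(st[1:],c[1:]):
  if s[4]>20:
    uv=q+[295,250]; print(s,uv)
    for z in (.012,.027,.042): print(z,np.round(Rz(F[2]).T@(ray('side',uv,z)-[F[0],F[1],0]),4), np.round(proj('top',ray('side',uv,z))))
o=cv2.resize(cv2.imread('pics/side7.png')[235:305,250:350],(800,560),interpolation=cv2.INTER_CUBIC);cv2.imwrite('pics/z8.png',o)
```

```text
[  0   9  24  26 393] [305.92875318 271.43765903]
0.012 [-0.0043 -0.0607  0.012 ] [278. 230.]
0.027 [-0.0087 -0.0526  0.027 ] [275. 231.]
0.042 [-0.013  -0.0444  0.042 ] [271. 232.]
```

View pics/z8.png

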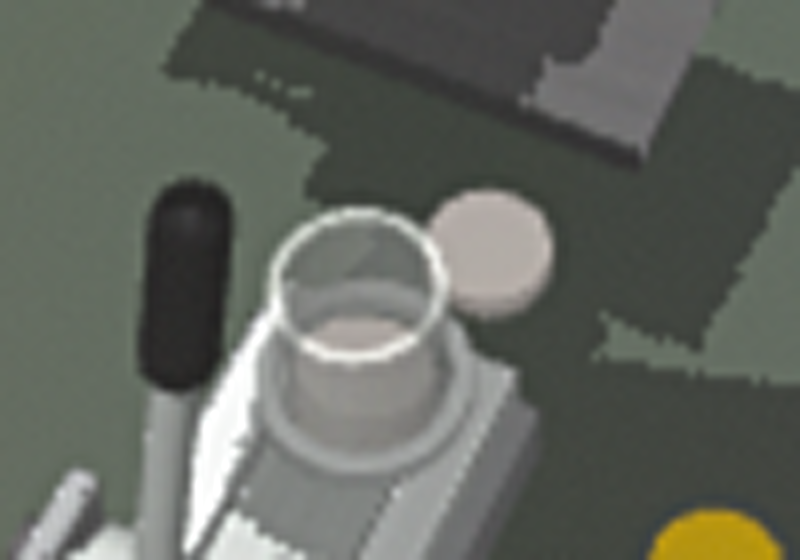

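The third disc lies flat on the bench under the tray spot; it slid out during the lift. I park the tray about 80 mm aside and take the disc to the bin by gripper, then put the tray back.

Run:
```python
from h import *
t=lambda:round(ctrl.get_state()['time'],2)
Rf=Rz(F[2]); lo=lambda w:np.round(Rf.T@(w-[F[0],F[1],0]),4)
print('purple',[lo(ray('top',p,.02)) for p in ((297,273),(340,270))], 'handle',lo(ray('top',(315,273),.07)))
g=ray('side',(309.5,264.6),.012); print('disc',lo(g))
R=Rz(Tr[2])@Dm
k=(.09,-.080)
ctrl.servo_line(T(Tr,(*k,.10)),feed=.2)
print(ctrl.servo_line(T(Tr,(*k,.0325)),feed=.1,until_force=6),ctrl.get_state()['tcp_pos'],t())
jaws.set_gripper(.7); ctrl.servo_line(T(Tr,(*k,.15)),feed=.3)
np.save('park.npy',k)
a=np.radians(20) # lean top of tool to feeder -y
Rx=np.array([[1,0,0],[0,np.cos(a),-np.sin(a)],[0,np.sin(a),np.cos(a)]])
Rt=Rf@Rx@Dm
print('tool z (feeder)',(Rx@Dm)[:,2])
ctrl.move_to(g+[0,0,.12]-Rt[:,2]*.02,Rt); ctrl.pause(.1)
s=ctrl.get_state(); im=vision.capture('wrist'); save('w9',im); np.savez('w9.npz',p=s['tcp_pos'],R=s['eef_rot']); print(t())
c=vision.camera_info('wrist');M=np.array(c['tool_from_camera']);X=np.linalg.inv(M)@np.append(s['eef_rot'].T@(g-s['tcp_pos']),1);u=np.array(c['K'])@X[:3];print('pred px',u[:2]/u[2])
```

```text
purple [array([-0.1261, -0.1042,  0.02  ]), array([-0.1274, -0.2196,  0.02  ])] handle [-0.1318 -0.1538  0.07  ]
disc [-0.0034 -0.084   0.012 ]
True [ 0.64736985 -0.05480721  0.03910746] 38.5
tool z (feeder) [ 0.          0.34202014 -0.93969262]
40.82
pred px [319.00188788 156.2344356 ]
```

View pics/w9.png

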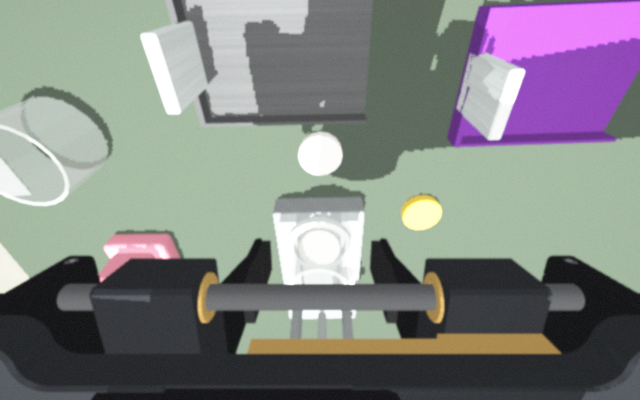

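The disc is at (320,153), 3 px from prediction and clear of the parked tray wall (row ~125). I pick it with the tool upright, to clear the handle, and place it in the bin's free corner.

Run:
```python
from h import *
t=lambda:round(ctrl.get_state()['time'],2)
z=np.load('w9.npz'); g=wray((320,153.5),.012,z['p'],z['R']); print(np.round(Rz(F[2]).T@(g-[F[0],F[1],0]),4))
R=Rz(F[2])@Dm
free=B+Rz(np.radians(-12.6))@np.array([.03,.035,0])
print([ray('top',p,.016)[:2] for p in ((441,264),(421,286))],free)
ctrl.servo_line([g[0],g[1],.06],attitude=R,feed=.15)
print(ctrl.servo_line([g[0],g[1],.005],feed=.08,until_force=8),t())
jaws.set_gripper(0.0,25); s=ctrl.get_state(); print(s['grip_width']*87,s['finger_force'],s['tcp_pos'])
ctrl.servo_line([g[0],g[1],.15],feed=.2)
s=ctrl.get_state(); print(s['grip_width']*87,t())
ctrl.servo_line([free[0],free[1],.13],feed=.25)
print(ctrl.servo_line([free[0],free[1],.035],feed=.12,until_force=10),t())
jaws.set_gripper(.62)
ctrl.servo_line([free[0],free[1],.17],feed=.3); print(t())
# back above the parked tray handle
k=np.load('park.npy')
ctrl.move_to(T(Tr,(*k,.13)),Rz(Tr[2])@Dm); print(t())
for n in ('top','side'): save(n+'10',vision.capture(n))
a=cv2.imread('pics/top10.png');b=cv2.imread('pics/side10.png')
def cnt(x): 
    n,l,st,c=cv2.connectedComponentsWithStats((x.min(2)>185).astype(np.uint8));return [(s[4],*np.round(q)) for s,q in zip(st[1:],c[1:]) if s[4]>30]
print(cnt(a[230:306,380:462]),cnt(b[150:230,355:447]))
```

```text
[-0.0044 -0.087   0.012 ]
[array([ 0.43581339, -0.39464105]), array([ 0.37843648, -0.33830941])] [ 0.46291252 -0.30538721  0.        ]
False 42.42
43.020450865968265 25.00028371810913 [0.53676446 0.01698212 0.00537492]
42.85615800787167 43.77
False 46.19
47.33
48.53
[(np.int32(214), np.float64(26.0), np.float64(23.0)), (np.int32(214), np.float64(61.0), np.float64(34.0)), (np.int32(223), np.float64(41.0), np.float64(56.0))] [(np.int32(86), np.float64(74.0), np.float64(1.0)), (np.int32(50), np.float64(4.0), np.float64(15.0)), (np.int32(66), np.float64(48.0), np.float64(31.0)), (np.int32(122), np.float64(30.0), np.float64(46.0)), (np.int32(84), np.float64(58.0), np.float64(50.0))]
```

All three discs are in the bin: top-view blobs at (406,253), (441,264) and (421,286). Now the tray goes back.

Run:
```python
from h import *
t=lambda:round(ctrl.get_state()['time'],2)
k=np.load('park.npy')
print(ctrl.servo_line(T(Tr,(*k,.034)),feed=.12,until_force=12),ctrl.get_state()['tcp_pos'],t())
jaws.set_gripper(0.0,50); s=ctrl.get_state(); print(s['grip_width']*87,s['finger_force'])
ctrl.servo_line(T(Tr,(*k,.075)),feed=.15)
d=(.07,-.007)
ctrl.servo_line(T(Tr,(*d,.075)),feed=.12)
print(ctrl.servo_line(T(Tr,(*d,.0345)),feed=.05,until_force=12),ctrl.get_state()['tcp_pos'],ctrl.get_state()['contact_force'],t())
jaws.set_gripper(.5)
ctrl.servo_line(T(Tr,(*d,.14)),feed=.2)
ctrl.move_to([.50,-.18,.40],Rz(Tr[2])@Dm); print(t())
for n in ('top','side'): save(n+'11',vision.capture(n))
a=cv2.imread('pics/top11.png');b=cv2.imread('pics/side11.png')
cv2.imwrite('pics/c11.png',np.vstack([cv2.resize(a[100:320,180:480],(480,352))[:300],cv2.resize(b[120:345,180:470],(480,300))]))
```

```text
False [ 0.64889105 -0.05511104  0.03489246] 49.58
9.755037735016353 49.99548009596765
False [0.62274317 0.0162567  0.03463156] [-0.2904174  -0.11004621 -3.17128674] 52.56
55.4
```

View pics/c11.png

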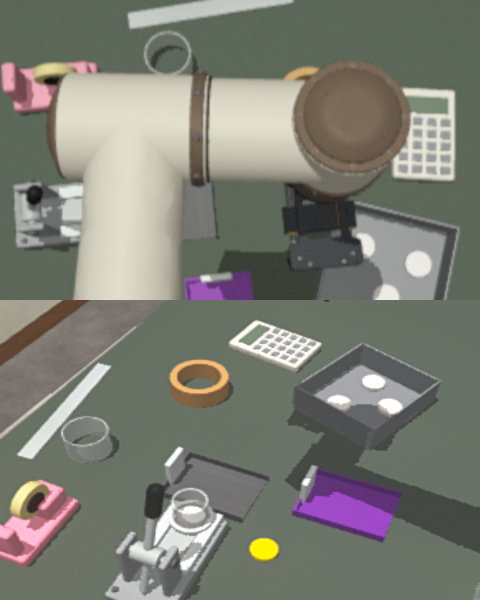

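The side view shows three discs in the bin, the empty tray flat beside the feeder, the lever at rest and the bystanders in place. Handing in.

```bash
python3 -c "
from h import *
print(sign_off())"
```

```text
the job is handed in; nothing more can be done
None
```

I handed the job in: all three discs are in the bin, the tray is back flat beside the feeder and the lever is at rest, but only two discs were tipped off the tray; the third slid off during the lift, and I put it in the bin with the gripper, so that part did not follow the task as written and the verdict isn't known.

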